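Load the transfer slide and hold it at the detent

ROBOT

A 6-joint arm with a two-finger parallel gripper is mounted at the origin on the work surface. World frame = base frame: x ahead of the robot, y to its left, z up, the work surface at z = 0. Lengths are in m, angles in rad, forces in N, time in s.
With the tool pointing down it reaches from about 0.275 to 0.85 m from the base axis. Payload 19 kg.
Tool frame: the origin (TCP) lies midway between the tips of the shut fingers; the grasp point (between the pads) lies 19 mm behind it (arm.pinch_z is the distance from the TCP to the grasp point, in m); z points along the fingers, y is the direction in which the jaws open and shut (so a half turn about z gives the same grasp; the last joint's range is limited). The gripper opens to 85 mm and grips with 20 to 120 N. Pads are 22 mm wide; open, the fingers measure 114 mm over their backs; the gripper's body (76 mm by 85 mm) begins 54 mm behind the grasp point. The pads swing forward as they close: fully open they stand 13 mm farther back than shut.
Start: joints at [1.108, 0.15, 1.437, -0, 1.554, -0.134], TCP at [0.186, 0.544, 0.231] pointing down, gripper open.
Joint ranges: [-2.8, 2.8], [-0.68, 2.1], [0.12, 2.68], [-1.39, 4.53], [0.16, 2.79], [-2.81, 2.81]. Speed limits (rad/s): [1.89, 1.89, 2.22, 3.01, 3.01, 3.01].

INTERFACE

Orientations are given as a unit quaternion [x, y, z, w].
In Python, from rig import arm gives the robot as it stands. The module is installed in compiled form; this text tells all that it offers. Calls block until the motion is done:
- arm.movep(position, orientation): joint-space move of the TCP to a pose.
- arm.move_l(position, ori=None, velocity=0.15, f_stop=None): straight line of the TCP; ori=None keeps the orientation; velocity is the mean speed in m/s. With f_stop (N) it stops when the force on the tool has changed by that much, and returns True; else False.
- arm.goto_joints(angles): joint-space move.
- arm.set_gripper(opening, force=None): finger opening in m; force is the grip in N (None keeps the last); returns when the fingers have stopped.
- arm.pause(seconds).
- arm.inverse_kinematics(position, orientation): joint angles nearest the present ones, or None.
- arm.state(): the state.
- arm.get_image(name): name is "scene" or "top" or "wrist"; returns the picture (420x560x3 uint8, red, green, blue); there is no depth.
- arm.camera_params(name): a dict with "vertical_fov" (degrees; the focal length in pixels is half the picture's height over the tangent of half this angle, whatever the lens; pixels are square), "cx", "cy" (the principal point, pixels), "R" (3x3) and "t" (3): a world point X has camera coordinates R X + t. Camera axes: x right, y down, z forward; pixel columns grow to the right and rows downward; lengths in m; the calibration is good to about 2 mm. The wrist camera is an equidistant fisheye: a pixel r from the principal point sees the ray r / f radians off the axis. A picture is of the moment at which its call begins: read the wrist's pose just before it. camera_params takes no time and is no camera call; for the wrist camera it gives the pose at the moment of the call.
A pose or a line that the arm cannot do raises arm.Unreachable and nothing moves.
- arm.job_done(): hands the job in, once; it reports no verdict.
Trained networks look in the newest picture that a camera, given by its name, has taken for a name from the list of things; names that differ only in an ending like _2 or _b are one class to them, and where a whole thing is asked for, a point or a joint stands for the part that bears it (a point fixed in the world has none). Each returns a list of dicts, best first, with "p" (0 to 1); they miss things now and then, are a little off and sometimes report something else, mostly with a low value. They report only what shows in the picture. A call takes as long as a camera call. They do not tell look-alikes from the thing itself.
- arm.recognise(camera, name): "extent" ([left, top, right, bottom] as shares, 0 to 1, of the picture: columns of its width, rows of its height, round what is visible of it).
The state is a dict: "clock": time; "joints": joint angles; "joint_vel": joint speeds; "joint_torque": joint torques, N m; "tool_pos": TCP position; "orientation": TCP orientation; "contact_force": force on the tool from outside, world axes, zero at the start; "ft_torque": the same for the moment, N m; "gripper_width": finger opening in m.
Only numpy, scipy, OpenCV 4.12 (cv2) and the standard library are available. Lean on these libraries where they do the work, as an engineer would, in place of code of your own. Each camera call takes 0.05 s, during which the arm holds its last target.

TASK

Build up the column of closed tool cases on the slide's deck: set the medium case squarely and centred on the large one that is already there, then the small case squarely and centred on the medium one, long sides all the same way. Then take the slide by its upright black post and push it along the rail until you feel its ball click into the notch in the steel bar, beside the reader, and finish still gripping the post with the slide held at the notch. Keep the column standing as built and leave the other things on the bench where they are.

Things in the scene. Friction and masses are not known exactly. Their poses are not given: they have to be found in the camera images.
- carriage: slide carriage: aluminium plate (deck) 120 x 110 mm on a fixed rail, its top 50 mm above the bench. Origin on the bench under the deck's centre. It can only move along its own +y (the rail's direction; roughly the robot's left); it starts at the rail's right end stop and has 220 mm of travel. Running friction under 2 N
- deck (a point): centre of the deck's top face, 50 mm above the bench; axes as the carriage's
- handle (a point): grip point on the upright black square post fixed to the carriage on the robot's side of the deck (105 mm from the deck's centre along the carriage's -x). The post is 18 x 18 mm, sides along the carriage's x and y, from 50 to 175 mm above the bench; this point is on its axis, 150 mm up. Axes as the carriage's
- ball (a point): where the spring-loaded steel ball (14 mm diameter, under a brass plunger) touches the steel bar: 90 mm from the deck's centre along the carriage's +x, 30 mm above the bench, moving with the carriage. The ball rides on the bar's top, pressed down with about 12 N; this point does not follow its 2 mm drop. Axes as the carriage's
- notch (a point): middle of the notch, a 10 mm gap in the fixed steel bar (16 mm wide, top 30 mm up, along the rail), 100 to 180 mm along the rail from where the ball starts; y as the carriage's +y. The ball draws the slide the last 3 mm to the notch's middle, then resists leaving with about 10 N more than the running friction. A reader (black head on a post, 155 mm tall) stands behind the bar, 50 mm past the notch
- large_case_center (a point): centre (half-way up) of the large closed grey plastic case, 96 x 66 x 34 mm (its own x along the 96 mm side, y along the 66 mm side, z up through its flat lid; 180 degrees round is the same). It stands loose at the deck's centre, long side across the rail (along the carriage's x)
- large_case: the large case itself, origin at the centre of its underside
- medium_case_center (a point): centre (half-way up) of the medium closed grey plastic case, 80 x 54 x 34 mm (its own x along the 80 mm side, y along the 54 mm side, z up through its flat lid; 180 degrees round is the same). It starts flat on the bench at the right; 0.13 to 0.25 kg
- medium_case: the medium case itself, origin at the centre of its underside
- small_case_center (a point): centre (half-way up) of the small closed grey plastic case, 64 x 44 x 32 mm (its own x along the 64 mm side, y along the 44 mm side, z up through its flat lid; 180 degrees round is the same). It starts flat on the bench at the right; 0.08 to 0.17 kg
- small_case: the small case itself, origin at the centre of its underside
- arbor: bystander, leave alone: black steel tool arbor standing upright, 60 mm across, 130 mm tall; origin at the centre of its underside
- tub: bystander, leave alone: white plastic open tub, 90 mm across, 50 mm tall; origin at the centre of its underside
- spacer: bystander, leave alone: green plastic ring, 52 mm across, 30 mm tall; origin at the centre of its underside
- gauge_block: bystander, leave alone: plain steel block 40 x 30 x 25 mm; origin at the centre of its underside
- wrench: bystander, leave alone: steel wrench lying flat, 150 mm long; origin at the centre of its underside
- mouse: bystander, leave alone: black computer mouse, 100 x 58 x 30 mm; origin at the centre of its underside
Things that resemble listed ones, but are neither listed nor needed, are in the scene too. What is shaped like the medium_case but purple is not meant. What is shaped like the small_case but yellow is not meant.

How it is judged:
By the outcome, as a careful person would: the job done as asked, in the order asked, and still so for the second after the job is handed in, while the arm keeps its last pose, push and grip.
It also fails if it takes over 64 s, if anything falls off the work surface, if the arm or the gripper's body presses on something with over 40 N, if the wrist force passes 120 N, or if a joint passes its speed limit or range.

## Working session

There is one attempt and no reset: what is moved stays moved. The work goes in short steps, each a Python script; the robot and the scene stay as the last script left them, time stands still between calls to the robot, and variables do not carry over. Pictures are saved under pics/ and viewed, and the job is handed in when it is done.

```bash
mkdir -p pics; cat > h.py <<'E'
import numpy as np, cv2
from rig import arm
def save(cam,fn):
    im=arm.get_image(cam); cv2.imwrite('pics/'+fn,cv2.cvtColor(im,cv2.COLOR_RGB2BGR)); return im
E
python3 - <<'E'
from h import *
for c in ['scene','top','wrist']:
    save(c,c+'0.png'); p=arm.camera_params(c); print(c,p['vertical_fov'],p['cx'],p['cy'],np.round(p['R'],4).tolist(),np.round(p['t'],4).tolist())
for c in ['top','scene']:
  for n in ['carriage','handle','large_case','medium_case','small_case','notch','ball']:
    r=arm.recognise(c,n)
    print(c,n,[(round(d['p'],2),(np.array(d['extent'])*[560,420,560,420]).round(1).tolist()) for d in r])
print(arm.state()['clock'])
E
```

```text
scene 47.66137421029345 269.017812167265 207.4950072197083 [[0.8874, 0.4609, 0.0102], [0.264, -0.49, -0.8308], [-0.3779, 0.7399, -0.5565]] [-0.4982, -0.0603, 1.5076]
top 42.25648155516258 278.4667723171878 206.904965702821 [[0.0154, -0.9999, 0.0065], [-0.9883, -0.0162, -0.1515], [0.1515, -0.004, -0.9884]] [-0.0632, 0.5631, 1.5489]
wrist 65.70646984690485 275.75165119004214 210.6111653714954 [[0.322, 0.9467, -0.0012], [0.9076, -0.3083, 0.285], [0.2695, -0.0928, -0.9585]] [-0.5745, -0.0392, 0.379]
top carriage [(0.75, [231.0, 160.3, 271.9, 235.6])]
top handle [(0.82, [227.0, 162.5, 271.0, 234.0])]
top large_case [(0.94, [232.2, 176.0, 258.8, 208.5]), (0.69, [285.6, 131.4, 317.2, 162.3])]
top medium_case [(0.94, [391.9, 174.4, 421.8, 203.0]), (0.84, [371.4, 207.7, 394.9, 240.9]), (0.55, [400.3, 243.2, 430.6, 276.9]), (0.3, [362.5, 138.3, 381.9, 159.9])]
top small_case [(0.79, [303.9, 214.2, 325.9, 237.6]), (0.72, [169.5, 127.3, 277.1, 175.2]), (0.67, [263.9, 238.6, 290.6, 262.5])]
top notch [(0.86, [171.7, 128.4, 278.6, 175.0]), (0.29, [287.3, 131.9, 316.9, 158.8])]
top ball [(0.87, [229.6, 161.1, 269.6, 229.5])]
scene carriage [(0.78, [248.5, 169.5, 325.6, 246.8]), (0.67, [245.0, 299.3, 264.0, 322.5])]
scene handle [(0.89, [247.2, 172.6, 323.4, 247.5]), (0.35, [154.5, 297.9, 198.9, 335.8])]
scene large_case [(0.94, [269.8, 200.3, 307.6, 230.7]), (0.58, [250.1, 172.0, 322.5, 245.7])]
scene medium_case [(0.79, [173.8, 342.7, 220.5, 385.8]), (0.77, [93.3, 306.6, 128.1, 354.6]), (0.72, [156.3, 297.9, 198.2, 335.3]), (0.71, [204.0, 251.4, 238.8, 277.4])]
scene small_case [(0.69, [209.0, 250.0, 238.3, 277.2]), (0.69, [210.8, 222.5, 233.4, 241.9])]
scene notch [(0.72, [302.3, 170.5, 373.6, 264.5]), (0.29, [211.9, 193.4, 250.5, 214.7])]
scene ball [(0.84, [247.6, 168.4, 322.5, 246.9])]
0.85
```

```bash
python3 - <<'E'
import cv2
a=cv2.imread('pics/top0.png')[100:300,150:450]; cv2.imwrite('pics/top0c.png',cv2.resize(a,(795,530),interpolation=cv2.INTER_CUBIC))
a=cv2.imread('pics/scene0.png')[150:400,80:400]; cv2.imwrite('pics/scene0c.png',cv2.resize(a,(768,600),interpolation=cv2.INTER_CUBIC))
E
```

```text
(no output)
```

View pics/top0c.png

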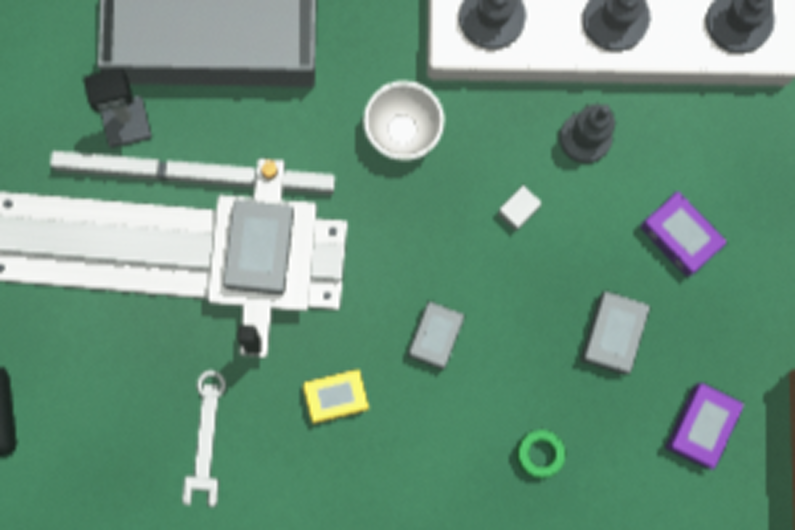

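View pics/scene0c.png

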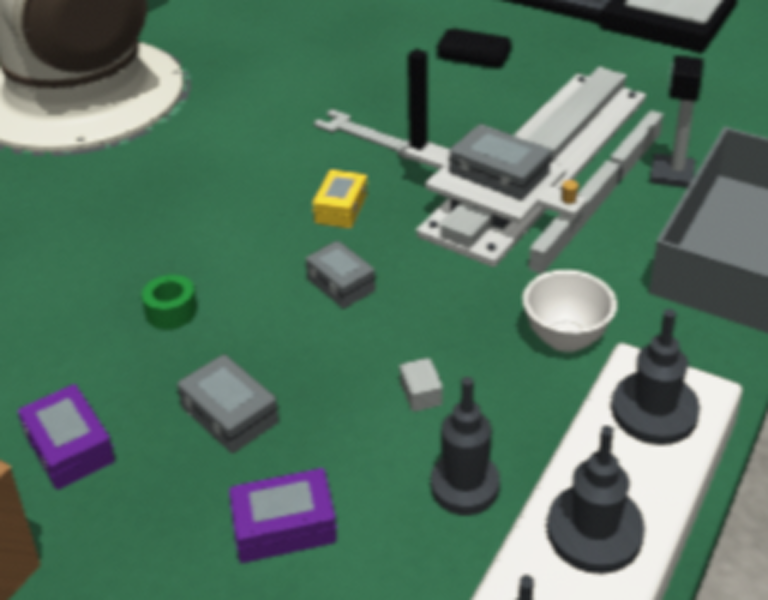

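View pics/top0.png

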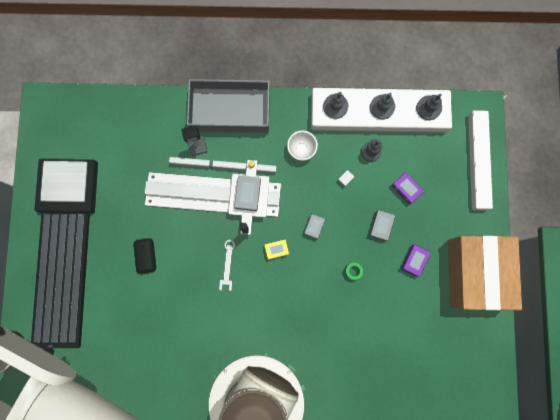

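View pics/wrist0.png

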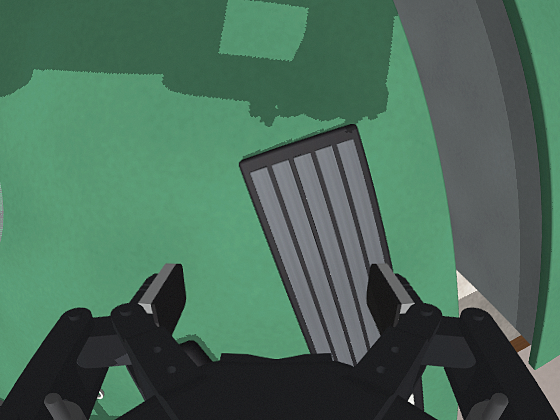

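Candidates in the top picture: the grey cases are at (382,225), larger, which I take as medium, and at (315,226), smaller, which I take as small. The look-alikes are purple at (408,188) and (417,261), and yellow at (277,250). Only the grey ones fit the description. The large case is on the deck at (247,193), the post at about (245,228), the ball/plunger at (251,164) and the notch at about (211,163). Next I'll get coarse positions and a closer wrist view.

```bash
cat >> h.py <<'E'
from scipy.spatial.transform import Rotation as Ro
def f_of(p): return 210/np.tan(np.radians(p['vertical_fov']/2))
def px2w(cam,p,u,v,z):
    f=f_of(p); d=np.array([u-p['cx'],v-p['cy']])
    if cam=='wrist':
        r=np.hypot(*d); th=r/f; ray=np.array([*(d/max(r,1e-9)*np.sin(th)),np.cos(th)])
    else: ray=np.array([*(d/f),1.])
    R=np.array(p['R']);c=-R.T@np.array(p['t']);w=R.T@ray
    return c+w*(z-c[2])/w[2]
def w2px(cam,p,X):
    X=np.atleast_2d(X); q=X@np.array(p['R']).T+np.array(p['t']); f=f_of(p)
    if cam=='wrist':
        rh=np.linalg.norm(q[:,:2],axis=1); th=np.arctan2(rh,q[:,2]); k=f*th/np.maximum(rh,1e-9)
    else: k=f/q[:,2]
    return np.stack([p['cx']+q[:,0]*k,p['cy']+q[:,1]*k],1)
def bev(cam,im,p,z,x0,x1,y0,y1,s):
    # rows: x decreasing downward (x ahead=up), cols: y decreasing rightwards ; s m/px
    xs=np.arange(x1,x0,-s); ys=np.arange(y1,y0,-s)
    gx,gy=np.meshgrid(xs,ys,indexing='ij')
    uv=w2px(cam,p,np.stack([gx.ravel(),gy.ravel(),np.full(gx.size,z)],1)).astype(np.float32)
    return cv2.remap(im,uv[:,0].reshape(gx.shape),uv[:,1].reshape(gx.shape),cv2.INTER_LINEAR)
def quat(yaw):
    # tool down; tool y axis along world direction yaw (angle from +x)
    y=np.array([np.cos(yaw),np.sin(yaw),0]); z=np.array([0,0,-1.]); x=np.cross(y,z)
    return Ro.from_matrix(np.stack([x,y,z],1)).as_quat()
E
python3 - <<'E'
from h import *
p=arm.camera_params('top')
for n,u,v,z in [('med',382,225,.034),('small',315,226,.032),('large',247,193,.084),('post',244,228,.175),('ball',251,164,.06),('notch',211,163,.03),('medpurp',417,261,.034),('mid',348,225,.03)]:
    print(n,px2w('top',p,u,v,z).round(3))
s=arm.state(); R=Ro.from_quat(s['orientation']).as_matrix(); print(R.round(3),s['tool_pos'])
w=arm.camera_params('wrist'); c=-np.array(w['R']).T@np.array(w['t']); print('cam in tool',R.T@(c-s['tool_pos']),(np.array(w['R'])@R).round(3))
for n,X in [('med',(.41,-.27,.3)),('large',(.42,.05,.3))]:
  for yaw in np.radians(np.arange(-180,180,30)):
    q=arm.inverse_kinematics(X,quat(yaw)); print(n,round(np.degrees(yaw)),None if q is None else np.round(q,2))
E
```

```text
med [ 0.517 -0.359  0.034]
small [ 0.511 -0.162  0.032]
large [0.597 0.037 0.084]
post [0.485 0.037 0.175]
ball [0.687 0.028 0.06 ]
notch [0.695 0.149 0.03 ]
medpurp [ 0.413 -0.459  0.034]
mid [ 0.516 -0.26   0.03 ]
[[-0.946  0.323 -0.   ]
 [ 0.323  0.946 -0.   ]
 [-0.    -0.    -1.   ]] [0.18568181 0.544167   0.23126997]
cam in tool [ 7.10208248e-02 -9.24559307e-05 -1.42992012e-01] [[ 0.001  1.     0.   ]
 [-0.958  0.001 -0.285]
 [-0.285  0.     0.958]]
med -180 [-0.74 -0.04  1.5  -0.    1.68  2.4 ]
med -150 [-0.74 -0.04  1.5  -0.    1.68  1.88]
med -120 [-0.74 -0.04  1.5  -0.    1.68  1.35]
med -90 [-0.74 -0.04  1.5  -0.    1.68  0.83]
med -60 [-0.74 -0.04  1.5  -0.    1.68  0.31]
med -30 [-0.74 -0.04  1.5  -0.    1.68 -0.22]
med 0 [-0.74 -0.04  1.5  -0.    1.68 -0.74]
med 30 [-0.74 -0.04  1.5  -0.    1.68 -1.26]
med 60 [-0.74 -0.04  1.5  -0.    1.68 -1.79]
med 90 [-0.74 -0.04  1.5  -0.    1.68 -2.31]
med 120 None
med 150 None
large -180 None
large -150 [-0.06 -0.19  1.63 -0.    1.7   2.55]
large -120 [-0.06 -0.19  1.63 -0.    1.7   2.03]
large -90 [-0.06 -0.19  1.63 -0.    1.7   1.51]
large -60 [-0.06 -0.19  1.63 -0.    1.7   0.98]
large -30 [-0.06 -0.19  1.63 -0.    1.7   0.46]
large 0 [-0.06 -0.19  1.63 -0.    1.7  -0.06]
large 30 [-0.06 -0.19  1.63 -0.    1.7  -0.59]
large 60 [-0.06 -0.19  1.63 -0.    1.7  -1.11]
large 90 [-0.06 -0.19  1.63 -0.    1.7  -1.63]
large 120 [-0.06 -0.19  1.63 -0.    1.7  -2.16]
large 150 [-0.06 -0.19  1.63 -0.    1.7  -2.68]
```

```bash
python3 - <<'E'
from h import *
t0=arm.state()['clock']
arm.movep([0.62,0.08,0.36],quat(np.pi/2))
p=arm.camera_params('wrist'); im=save('wrist','w1.png'); np.save('w1.npy',im); import pickle; pickle.dump(p,open('w1.pkl','wb'))
print(arm.state()['clock']-t0)
arm.movep([0.53,-0.26,0.36],quat(np.pi/2))
p=arm.camera_params('wrist'); im=save('wrist','w2.png'); np.save('w2.npy',im); pickle.dump(p,open('w2.pkl','wb'))
print(arm.state()['clock'])
E
```

```text
2.3583
4.5833
```

View pics/w1.png

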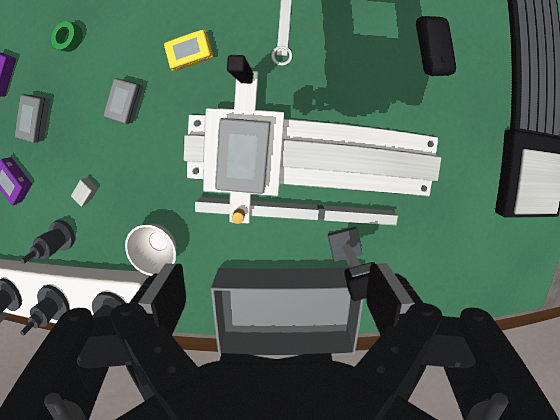

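View pics/w2.png

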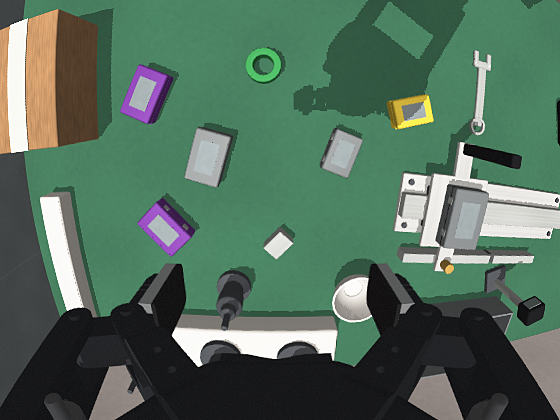

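w1 shows the deck with the large case at (244,155), the post at (238,68), the ball at (238,215) and the notch at (321,212). In w2 the grey medium is at (208,155) and the grey small at (342,152). The look-alikes there are purple at (147,93) and (165,226), and yellow at (411,111). Next I'll rectify to lid height and fit rectangles.

```bash
cat > m.py <<'E'
from h import *
import pickle
def crop(tag,z,cx,cy,h=.07,s=.00035):
    im=np.load(tag+'.npy'); p=pickle.load(open(tag+'.pkl','rb'))
    return bev('wrist',im,p,z,cx-h,cx+h,cy-h,cy+h,s)
tiles=[]
for tag,z,cx,cy in [('w2',.034,.515,-.357),('w2',.032,.511,-.162),('w1',.084,.597,.037),('w1',.175,.487,.04),('w1',.03,.695,.04),('w1',.03,.695,.149)]:
    b=crop(tag,z,cx,cy); b=cv2.resize(b,(400,400)); 
    for k in range(0,400,100): cv2.putText(b,'',(k,k),0,1,0)
    cv2.drawMarker(b,(200,200),(255,0,0),0,10); tiles.append(b)
cv2.imwrite('pics/bev1.png',cv2.resize(cv2.cvtColor(np.vstack([np.hstack(tiles[:3]),np.hstack(tiles[3:])]),cv2.COLOR_RGB2BGR),(798,532)))
E
python3 m.py
```

```text
(no output)
```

View pics/bev1.png

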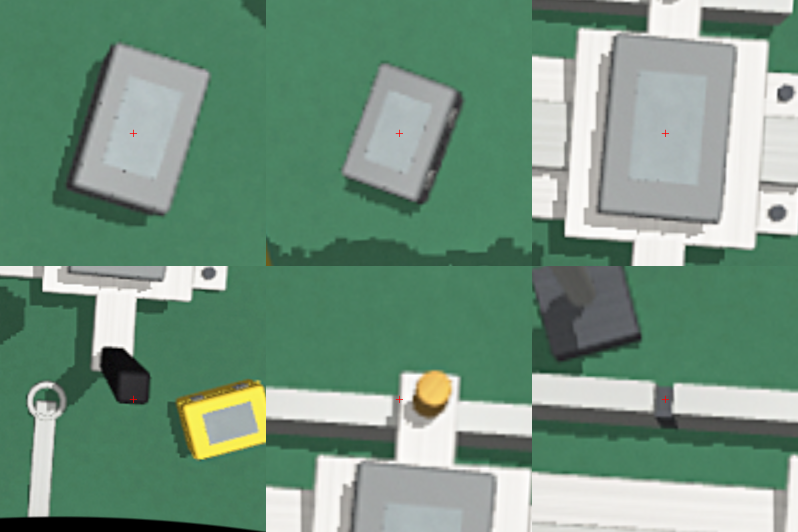

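```bash
cat > fit.py <<'E'
from m import *
def fit(tag,z,cx,cy,L,W,lo,hi,h=.07,s=.00035,show=None):
    b=crop(tag,z,cx,cy,h,s).astype(int); mx=b.max(2); mn=b.min(2)
    # lid: low saturation grey incl. bluish label
    m=((mx-mn)<45)&(mx>lo)&(mx<hi)&~((b[...,1]-b[...,0]>20)&(b[...,1]-b[...,2]>15))
    m=m.astype(np.uint8); m=cv2.morphologyEx(m,cv2.MORPH_OPEN,np.ones((15,15))); 
    n,l,st,ce=cv2.connectedComponentsWithStats(m); k=l[m.shape[0]//2,m.shape[1]//2]
    c,_=cv2.findContours((l==k).astype(np.uint8),cv2.RETR_EXTERNAL,cv2.CHAIN_APPROX_NONE)
    c=max(c,key=cv2.contourArea); c=cv2.convexHull(c)
    r=cv2.minAreaRect(c); bx=cv2.boxPoints(r)
    w=np.stack([cx+h-bx[:,1]*s, cy+h-bx[:,0]*s],1)
    e=[w[1]-w[0],w[2]-w[1]]; e.sort(key=lambda v:np.linalg.norm(v)); 
    le=e[1]; yaw=np.degrees(np.arctan2(le[1],le[0])); yaw=(yaw+90)%180-90
    if show: 
        o=b.astype(np.uint8).copy(); cv2.polylines(o,[bx.astype(int)],True,(255,0,0)); cv2.imwrite('pics/'+show,cv2.cvtColor(o,cv2.COLOR_RGB2BGR))
    return w.mean(0).round(4),[round(1000*np.linalg.norm(v),1) for v in e],round(yaw,2)
if __name__=='__main__':
    print('med',fit('w2',.034,.515,-.357,.08,.054,100,250,show='f1.png'))
    print('sml',fit('w2',.032,.511,-.162,.064,.044,100,250,show='f2.png'))
    print('lrg',fit('w1',.084,.597,.037,.096,.066,90,185,show='f3.png'))
    b=crop('w1',.084,.597,.037); print(b[200,200],b[100,200],b[200,120],b[200,70],b[60,200],b[200,355])
E
python3 fit.py; python3 -c "
import cv2,numpy as np
cv2.imwrite('pics/f.png',np.hstack([cv2.resize(cv2.imread('pics/f%d.png'%i),(266,266)) for i in (1,2,3)]))"
```

```text
med (array([ 0.5178, -0.3621], dtype=float32), [np.float32(53.3), np.float32(79.2)], np.float32(-16.96))
sml (array([ 0.5114, -0.1631], dtype=float32), [np.float32(46.0), np.float32(63.6)], np.float32(-20.42))
lrg (array([0.597, 0.037], dtype=float32), [np.float32(140.0), np.float32(140.0)], np.float32(-90.0))
[173 183 184] [163 166 166] [172 175 174] [246 245 242] [128 131 132] [228 229 225]
```

View pics/f.png

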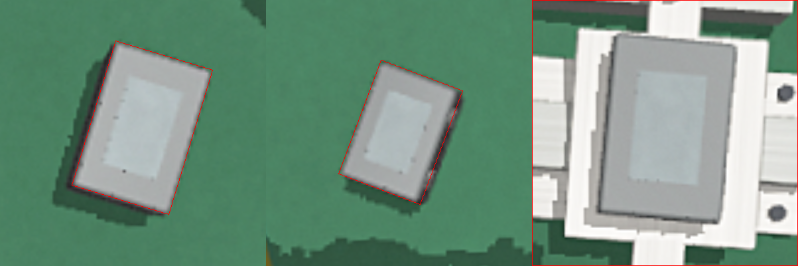

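```bash
cat > ef.py <<'E'
from m import *
from scipy.optimize import minimize
from scipy.ndimage import map_coordinates
def efit(tag,z,cx,cy,L,W,yaw0,h=.075,s=.00025,refine=True,out=None,signed=0):
    g=cv2.GaussianBlur(cv2.cvtColor(crop(tag,z,cx,cy,h,s),cv2.COLOR_RGB2GRAY).astype(np.float32),(0,0),2.0)
    def prof(v,eps=.0008):
        x,y,a=v[0],v[1],np.radians(v[2]); ex=np.array([np.cos(a),np.sin(a)]); ey=np.array([-ex[1],ex[0]]); tot=[]
        for n,t,d,l in [(ex,ey,L/2,W/2),(-ex,ey,L/2,W/2),(ey,ex,W/2,L/2),(-ey,ex,W/2,L/2)]:
            q=np.linspace(-.85,.85,80)[:,None]*l*t+np.array([x,y])
            def S(dd): 
                w=q+n*dd; return map_coordinates(g,[(cx+h-w[:,0])/s,(cy+h-w[:,1])/s],order=1,mode='nearest')
            df=S(d-eps)-S(d+eps); tot.append(np.median(df if signed else np.abs(df)))
        return tot
    best=None
    for dx in np.arange(-4,5,1.)*1e-3:
        for dy in np.arange(-4,5,1.)*1e-3:
            for da in np.arange(-4,5,1.):
                v=[cx+dx,cy+dy,yaw0+da]; f=sum(np.minimum(prof(v,.0015),40))
                if best is None or f>best[0]: best=(f,v)
    r=minimize(lambda u:-sum(np.minimum(prof([u[0]*1e-3,u[1]*1e-3,u[2]]),60)),[best[1][0]*1e3,best[1][1]*1e3,best[1][2]],method='Nelder-Mead',options=dict(initial_simplex=[[best[1][0]*1e3+a,best[1][1]*1e3+b,best[1][2]+c] for a,b,c in [(0,0,0),(.8,0,0),(0,.8,0),(0,0,.8)]]))
    v=[r.x[0]*1e-3,r.x[1]*1e-3,r.x[2]]
    if out:
        o=cv2.cvtColor(crop(tag,z,cx,cy,h,s),cv2.COLOR_RGB2BGR); a=np.radians(v[2]); ex=np.array([np.cos(a),np.sin(a)]); ey=np.array([-ex[1],ex[0]])
        P=np.array([np.array(v[:2])+i*ex*L/2+j*ey*W/2 for i,j in [(1,1),(1,-1),(-1,-1),(-1,1)]])
        cv2.polylines(o,[np.stack([(cy+h-P[:,1])/s,(cx+h-P[:,0])/s],1).round().astype(int)],True,(0,0,255)); cv2.imwrite('pics/'+out,cv2.resize(o,(400,400)))
    return np.round(v,4),np.round(prof(v),1)
E
python3 - <<'E'
from ef import *
print('med',efit('w2',.034,.5178,-.3621,.08,.054,-17,out='e1.png',signed=1))
print('sml',efit('w2',.032,.5114,-.1625,.064,.044,-20.5,out='e2.png',signed=1))
print('lrg',efit('w1',.084,.5985,.0365,.096,.066,-3,out='e3.png'))
print('deck',efit('w1',.05,.598,.037,.11,.12,-3,h=.085,out='e4.png'))
print('deck',efit('w1',.05,.598,.037,.12,.11,-3,h=.085,out='e4.png'))
print('post',efit('w1',.175,.493,.039,.018,.018,-3,h=.04,out='e5.png'))
I=[cv2.imread('pics/e%d.png'%i) for i in range(1,6)]; I.append(I[0]*0)
cv2.imwrite('pics/e.png',cv2.resize(np.vstack([np.hstack(I[:3]),np.hstack(I[3:])]),(798,532)))
E
```

```text
med (array([  0.5175,  -0.3616, -20.2856]), array([31. , 39.6, 47.7, 26.6], dtype=float32))
sml (array([  0.5115,  -0.1624, -15.8811]), array([18.7, 36.3, 21.2, 31.9], dtype=float32))
lrg (array([ 0.599 ,  0.0362, -5.3919]), array([67.2, 60. , 57.5, 63.2], dtype=float32))
deck (array([ 0.6003,  0.0385, -4.3512]), array([53.5, 33.9,  0.5, 25.1], dtype=float32))
deck (array([ 0.5976,  0.0318, -3.6596]), array([ 71.3, 102. ,  72.1,  20.8], dtype=float32))
post (array([ 0.4935,  0.0399, -4.4608]), array([ 8.7, 59.9, 11. , 50.9], dtype=float32))
```

View pics/e.png

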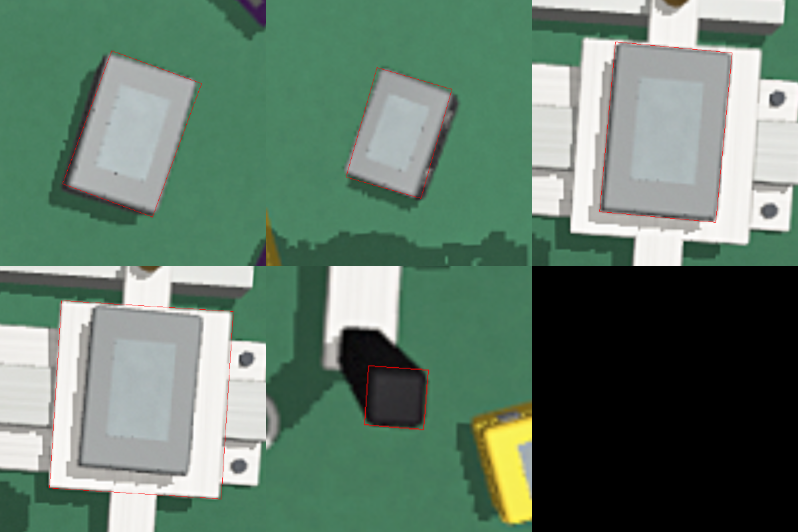

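```bash
cat > lf.py <<'E'
from m import *
from scipy.ndimage import map_coordinates
def lfit(tag,z,cx,cy,L,W,yaw0,h=.085,s=.00025,rng=.005,sgn=0,iters=4,out=None,im=None,p=None):
    if im is None: c=crop(tag,z,cx,cy,h,s)
    else: c=bev('wrist',im,p,z,cx-h,cx+h,cy-h,cy+h,s)
    g=cv2.GaussianBlur(cv2.cvtColor(c,cv2.COLOR_RGB2GRAY).astype(np.float32),(0,0),2.0)
    x,y,a=cx,cy,np.radians(yaw0); dd=np.arange(-rng,rng,.0001)
    for it in range(iters):
        ex=np.array([np.cos(a),np.sin(a)]); ey=np.array([-ex[1],ex[0]]); off=[];sl=[];sp=[];wt=[]
        for n,t,d,l in [(ex,ey,L/2,W/2),(-ex,-ey,L/2,W/2),(ey,-ex,W/2,L/2),(-ey,ex,W/2,L/2)]:
            u=np.linspace(-.85,.85,90)*l
            P=np.array([x,y])+u[:,None,None]*t+(d+dd)[None,:,None]*n
            S=map_coordinates(g,[(cx+h-P[...,0])/s,(cy+h-P[...,1])/s],order=1,mode='nearest')
            G=-np.gradient(S,axis=1); G=np.abs(G) if sgn==0 else G*sgn
            k=G.argmax(1); e=dd[k]
            # robust line
            m=np.ones(len(u),bool)
            for _ in range(8):
                A=np.polyfit(u[m],e[m],1); r=e-np.polyval(A,u); md=max(np.median(np.abs(r[m]))*2.5,.0003); m=np.abs(r)<md
            off.append(A[1]); sl.append(A[0]); sp.append(m.sum())
        # outward normal offset = off + sl*u ; t chosen CCW => sl = -dyaw? n=ex,t=ey: edge tilts by +sl toward n as u along ey => yaw change -sl
        sl=np.array(sl); w=np.array(sp)*np.array([W,W,L,L])**2
        dyaw=-np.degrees(sl)
        x,y=np.array([x,y])+ex*(off[0]-off[1])/2+ey*(off[2]-off[3])/2
        sizes=(L+off[0]+off[1],W+off[2]+off[3]); yaws=np.degrees(a)+dyaw
        a+=np.radians((dyaw*w).sum()/w.sum()); rng_=rng
    if out:
        o=cv2.cvtColor(c,cv2.COLOR_RGB2BGR); ex=np.array([np.cos(a),np.sin(a)]); ey=np.array([-ex[1],ex[0]])
        P=np.array([np.array([x,y])+i*ex*L/2+j*ey*W/2 for i,j in [(1,1),(1,-1),(-1,-1),(-1,1)]])
        cv2.polylines(o,[np.stack([(cy+h-P[:,1])/s,(cx+h-P[:,0])/s],1).round().astype(int)],True,(0,0,255)); cv2.imwrite('pics/'+out,cv2.resize(o,(400,400)))
    return np.round([x*1e3,y*1e3,np.degrees(a)],2),'size',np.round(np.array(sizes)*1e3,1),'yaws',yaws.round(1),'inl',sp
if __name__=='__main__':
    print('med',lfit('w2',.034,.5178,-.3621,.08,.054,-17,out='e1.png',sgn=1))
    print('sml',lfit('w2',.032,.5114,-.1625,.064,.044,-20.5,out='e2.png',sgn=1))
    print('lrg',lfit('w1',.084,.5985,.0365,.096,.066,-4,out='e3.png'))
    print('deck',lfit('w1',.05,.598,.037,.12,.11,-3,h=.085,out='e4.png'))
    print('deck',lfit('w1',.05,.598,.032,.11,.12,-3,h=.085,out='e4.png'))
    print('post',lfit('w1',.175,.493,.039,.018,.018,-3,h=.04,out='e5.png',rng=.003))
    I=[cv2.imread('pics/e%d.png'%i) for i in range(1,6)]; I.append(I[0]*0)
    cv2.imwrite('pics/ee.png',cv2.resize(np.vstack([np.hstack(I[:3]),np.hstack(I[3:])]),(798,532)))
E
python3 lf.py
```

```text
med (array([ 517.55, -361.47,  -16.97]), 'size', array([78. , 51.9]), 'yaws', array([-16.8, -16.7, -16.8, -17.2]), 'inl', [np.int64(75), np.int64(69), np.int64(84), np.int64(85)])
sml (array([ 511.36, -162.34,  -20.17]), 'size', array([61.9, 42. ]), 'yaws', array([-20.7, -20. , -20.1, -20. ]), 'inl', [np.int64(88), np.int64(86), np.int64(79), np.int64(49)])
lrg (array([599.56,  38.62,  -5.74]), 'size', array([96.5, 71.6]), 'yaws', array([-7.6, -5.6, -5.3, -5.3]), 'inl', [np.int64(70), np.int64(78), np.int64(58), np.int64(62)])
deck (array([597.85,  33.79,  -3.49]), 'size', array([116.8, 111.5]), 'yaws', array([-4.5, -3.6, -2.4, -3.7]), 'inl', [np.int64(90), np.int64(90), np.int64(90), np.int64(90)])
deck (array([597.24,  35.37,  -4.05]), 'size', array([117.9, 113.4]), 'yaws', array([-4.4, -3.6, -3.9, -4. ]), 'inl', [np.int64(89), np.int64(62), np.int64(87), np.int64(56)])
post (array([492.75,  39.61,  -3.52]), 'size', array([16.5, 16.8]), 'yaws', array([  3.2,  -2.3, -11.2,  -4.4]), 'inl', [np.int64(39), np.int64(80), np.int64(37), np.int64(80)])
```

View pics/ee.png

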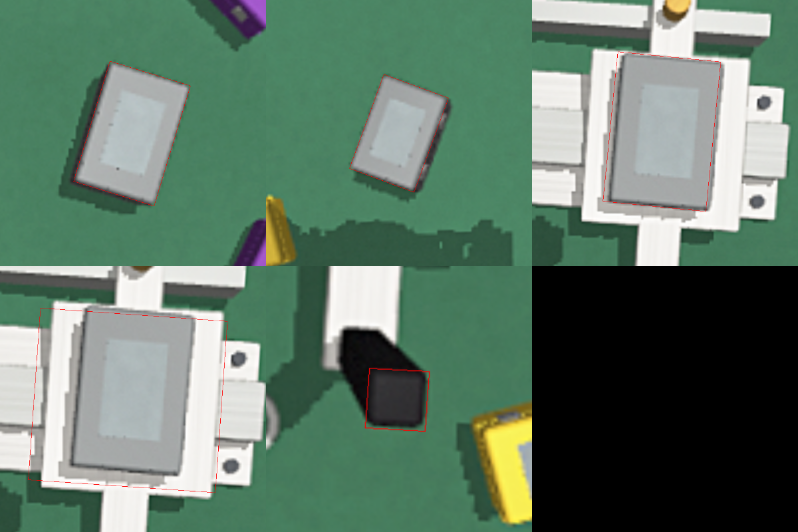

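```bash
python3 - <<'E'
from lf import *
for r in (.002,.003):
  for y in (.0352,.0365):
    print('lrg',lfit('w1',.084,.5985,y,.094,.064,-4.5,out='e3.png',rng=r))
print('lbl',lfit('w1',.084,.5985,.036,.055,.036,-4.5,out='e1.png',rng=.004,h=.05))
for x in (.597,.598): print('deck',lfit('w1',.05,x,.0335,.12,.11,-4,h=.085,out='e4.png',rng=.003))
I=[cv2.imread('pics/e%d.png'%i) for i in (3,4)]
cv2.imwrite('pics/ef.png',np.hstack(I))
E
```

```text
lrg (array([599.21,  35.98,  -5.53]), 'size', array([96.3, 66.3]), 'yaws', array([-6.3, -5.6, -5.1, -5.4]), 'inl', [np.int64(90), np.int64(76), np.int64(66), np.int64(63)])
lrg (array([599.21,  35.98,  -5.5 ]), 'size', array([96.2, 66.3]), 'yaws', array([-6.3, -5.6, -5.1, -5.4]), 'inl', [np.int64(90), np.int64(76), np.int64(71), np.int64(63)])
lrg (array([599.26,  35.98,  -5.67]), 'size', array([96.4, 66.2]), 'yaws', array([-7.2, -5.6, -5.2, -5.3]), 'inl', [np.int64(76), np.int64(76), np.int64(66), np.int64(63)])
lrg (array([599.27,  35.96,  -5.7 ]), 'size', array([96.4, 66.3]), 'yaws', array([-7.2, -5.6, -5.2, -5.4]), 'inl', [np.int64(74), np.int64(77), np.int64(65), np.int64(59)])
lbl (array([599.92,  35.26,  -5.4 ]), 'size', array([57.3, 36.4]), 'yaws', array([-5. , -6.7, -5.8, -4.8]), 'inl', [np.int64(88), np.int64(60), np.int64(89), np.int64(89)])
deck (array([597.16,  32.41,  -3.82]), 'size', array([118.2, 108.7]), 'yaws', array([-4.2, -3.6, -3.8, -3.6]), 'inl', [np.int64(90), np.int64(59), np.int64(74), np.int64(89)])
deck (array([597.14,  32.41,  -3.87]), 'size', array([118.2, 108.7]), 'yaws', array([-4.3, -3.6, -3.8, -3.7]), 'inl', [np.int64(90), np.int64(61), np.int64(75), np.int64(90)])
```

View pics/ef.png

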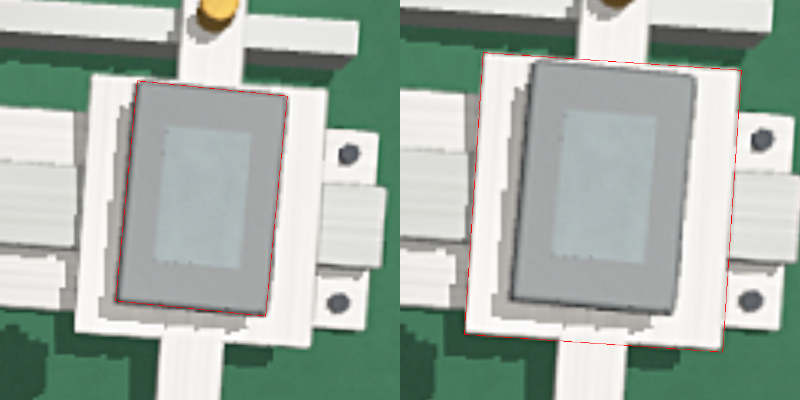

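Only the two grey cases match, and the fits agree with the stated sizes: medium 80x54 at (518,-361) mm and small 64x44 at (511,-162) mm. I'll check one enlarged crop before reaching.

```bash
python3 -c "
import cv2
a=cv2.imread('pics/w2.png')[40:270,90:460]; cv2.imwrite('pics/w2c.png',cv2.resize(a,(790,491),interpolation=cv2.INTER_CUBIC))"
```

```text
(no output)
```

View pics/w2c.png

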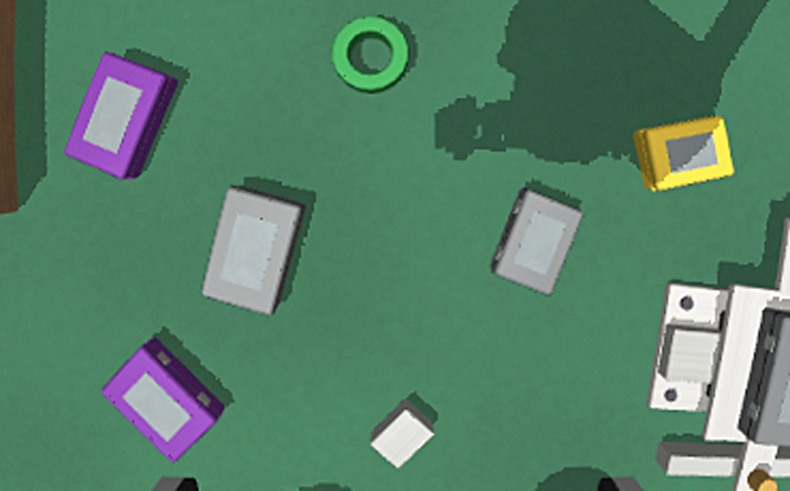

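The crop confirms it: the grey medium is at (253,248), the grey small at (537,240), and the purple and yellow ones are left out. Now I'll grasp the medium case.

```bash
python3 - <<'E'
from h import *
q=quat(np.radians(90-17))
x,y=.5176,-.3615
arm.movep([x,y,.08],q)
print('hit',arm.move_l([x,y,0.000],velocity=.12,f_stop=8), arm.state()['tool_pos'].round(4) if hasattr(arm.state()['tool_pos'],'round') else arm.state()['tool_pos'])
arm.set_gripper(0.0,40); s=arm.state(); print(s['gripper_width'],s['contact_force'],s['clock'])
arm.move_l([x,y,.10],velocity=.2); s=arm.state(); print(s['gripper_width'],s['contact_force'],s['clock'])
save('wrist','g1.png'); save('scene','g1s.png')
E
```

```text
hit False [ 0.518  -0.3618  0.0009]
0.053268661300767704 [-1.59216799  0.18240316  6.43649697] 6.9417
0.053449070681889956 [-0.40016967  1.06235359 -2.02511515] 7.5917
```

View pics/g1.png

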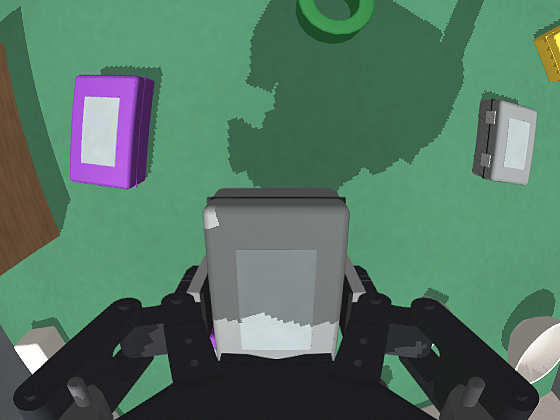

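View pics/g1s.png

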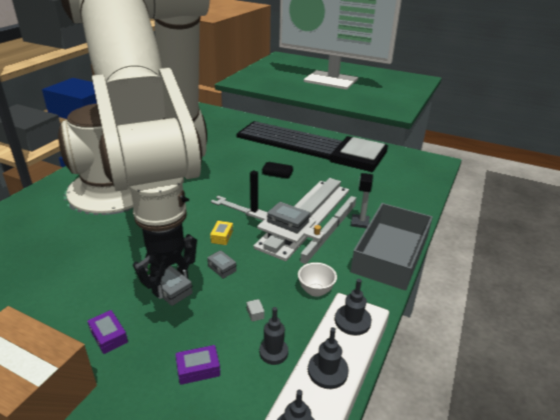

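```bash
python3 - <<'E'
from h import *
s=arm.state(); p=arm.camera_params('wrist'); im=cv2.imread('pics/g1.png'); R=Ro.from_quat(s['orientation']).as_matrix()
print(s['tool_pos'],Ro.from_matrix(R).as_euler('zyx',True))
for zt,c in [(-.0335,(0,0,255)),(-.0005,(255,0,0))]:
    P=np.array([s['tool_pos']+R@[a*.04,b*.027,zt+.000] for a,b in [(1,1),(1,-1),(-1,-1),(-1,1)]])
    cv2.polylines(im,[w2px('wrist',p,P).round().astype(int)],True,c)
cv2.imwrite('pics/g1o.png',im[150:400,130:430].repeat(2,0).repeat(2,1))
E
```

```text
[ 0.51699116 -0.36094973  0.09811524] [-1.62999672e+02 -1.13487052e-01 -1.79895701e+02]
```

View pics/g1o.png

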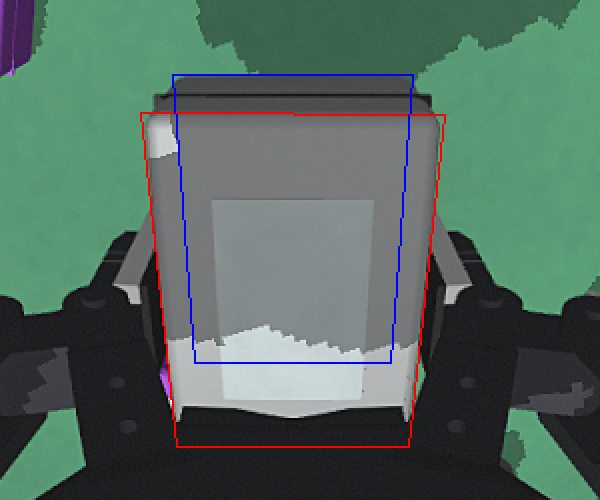

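Held level and centred: the predicted outline matches the lid within about 1 mm. Now I'll place it on the large case.

```bash
cat >> h.py <<'E'
def settle(tx,ty,tz,q,n=2):
    "move, and correct residual tracking error"
    c=np.array([tx,ty,tz]); 
    for i in range(n):
        arm.pause(.15); e=np.array([tx,ty,tz])-arm.state()['tool_pos']
        if np.abs(e).max()<.0003: break
        c=c+e; arm.move_l(c,q,velocity=.05)
    arm.pause(.1); return c
E
python3 - <<'E'
from h import *
q=quat(np.radians(90-5.4)); x,y=.5997,.0353
arm.move_l([.5176,-.3615,.22],velocity=.3)
arm.movep([x,y,.16],q); 
c=settle(x,y,.11,q) if False else None
arm.move_l([x,y,.11],velocity=.15); c=settle(x,y,.11,q); s=arm.state(); print(c,s['tool_pos'],s['clock'],s['contact_force'])
hit=arm.move_l([c[0],c[1],c[2]-.028],q,velocity=.03,f_stop=5); s=arm.state(); print(hit,s['tool_pos'],s['contact_force'],s['clock'])
save('scene','p1s.png'); 
E
```

```text
[0.59968107 0.03526093 0.10986901] [0.59967744 0.03524478 0.10983875] 11.1417 [ 0.66443985  0.66019623 -2.28797586]
True [0.59948994 0.0352878  0.08484816] [-0.74045576  0.11928668  9.65023173] 11.9167
```

```bash
python3 -c "
import cv2
a=cv2.imread('pics/p1s.png')[120:290,180:430]; cv2.imwrite('pics/p1c.png',cv2.resize(a,(780,530),interpolation=cv2.INTER_CUBIC))"
```

```text
(no output)
```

View pics/p1c.png

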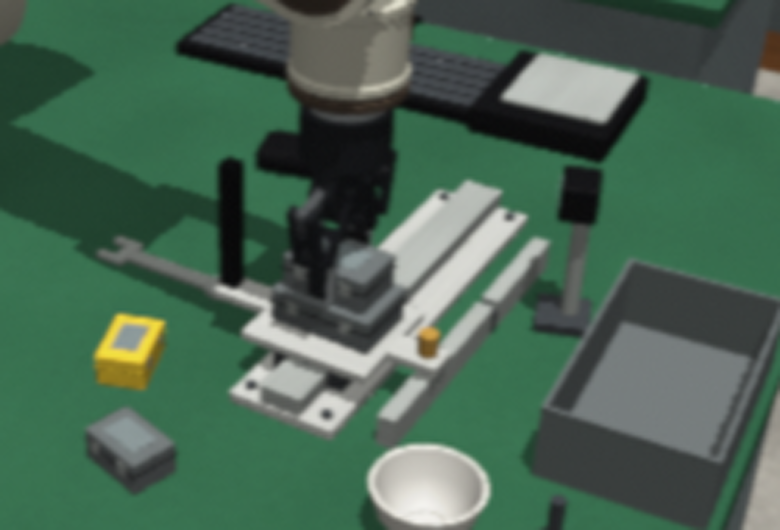

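Contact came at the expected height (z 84.8 mm). I'll release, lift and look from the same kind of viewpoint.

```bash
python3 - <<'E'
from h import *
import pickle
q=quat(np.radians(90-5.4)); x,y=.5997,.0353
s=arm.state(); 
arm.set_gripper(.085); 
arm.move_l([x,y,.20],q,velocity=.2)
arm.movep([0.63,0.05,0.34],quat(np.pi/2)); arm.pause(.2)
p=arm.camera_params('wrist'); im=save('wrist','w3.png'); np.save('w3.npy',im); pickle.dump(p,open('w3.pkl','wb'))
print(arm.state()['clock'])
from lf import *
print('med',lfit('w3',.118,.5997,.0353,.08,.054,-5.4,out='e1.png',rng=.004))
print('lrg',lfit('w3',.084,.5997,.0353,.096,.066,-5.4,out='e2.png',rng=.003))
print('deck',lfit('w3',.05,.5972,.0324,.12,.11,-4,h=.085,out='e3.png',rng=.004))
cv2.imwrite('pics/ee3.png',cv2.resize(np.hstack([cv2.imread('pics/e%d.png'%i) for i in (1,2)]),(800,400)))
E
```

```text
14.0
med (array([599.71,  36.39,  -4.78]), 'size', array([79.6, 60. ]), 'yaws', array([-5.1, -2.2, -5.4, -5. ]), 'inl', [np.int64(73), np.int64(77), np.int64(90), np.int64(88)])
lrg (array([599.24,  35.6 ,  -5.26]), 'size', array([95.5, 65.6]), 'yaws', array([-5.1, -5.1, -5.5, -5.2]), 'inl', [np.int64(61), np.int64(77), np.int64(87), np.int64(84)])
deck (array([596.93,  32.75,  -4.1 ]), 'size', array([117.5, 109.3]), 'yaws', array([-4.1, -3.7, -5. , -3.8]), 'inl', [np.int64(90), np.int64(61), np.int64(53), np.int64(90)])
```

View pics/ee3.png

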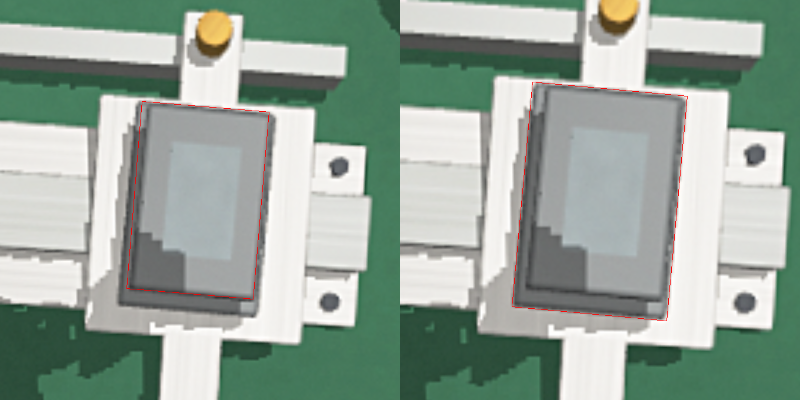

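View pics/w3.png

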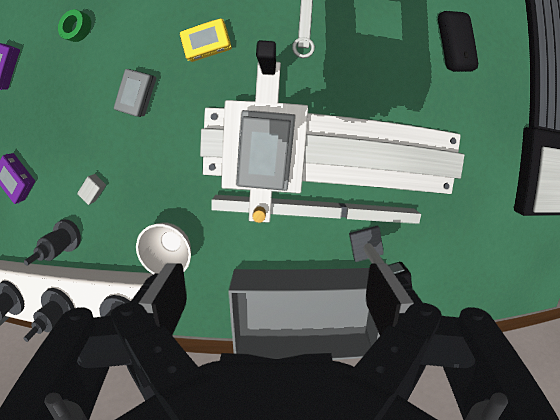

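```bash
python3 - <<'E'
from lf import *
for a in [(.599,.034),(.5997,.0345),(.600,.0335)]:
    print('med',lfit('w3',.118,*a,.078,.052,-5.2,out='e1.png',rng=.002,h=.06))
c=crop('w3',.118,.5997,.0353,h=.05,s=.0002); cv2.imwrite('pics/z.png',cv2.resize(cv2.cvtColor(c,cv2.COLOR_RGB2BGR),(600,600)))
E
```

```text
med (array([599.49,  33.26,  -4.59]), 'size', array([79.5, 53.8]), 'yaws', array([-5.3, -1.9, -5. , -5. ]), 'inl', [np.int64(87), np.int64(76), np.int64(68), np.int64(90)])
med (array([599.49,  33.26,  -4.6 ]), 'size', array([79.5, 53.8]), 'yaws', array([-5.2, -2. , -5. , -5. ]), 'inl', [np.int64(90), np.int64(77), np.int64(67), np.int64(90)])
med (array([599.87,  33.22,  -5.17]), 'size', array([78.7, 53.8]), 'yaws', array([-5.2, -5.9, -5. , -5. ]), 'inl', [np.int64(81), np.int64(71), np.int64(72), np.int64(90)])
```

View pics/z.png

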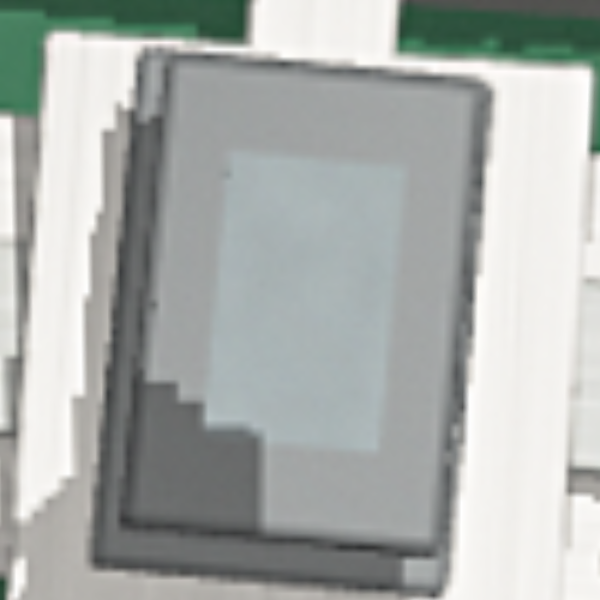

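View pics/e1.png

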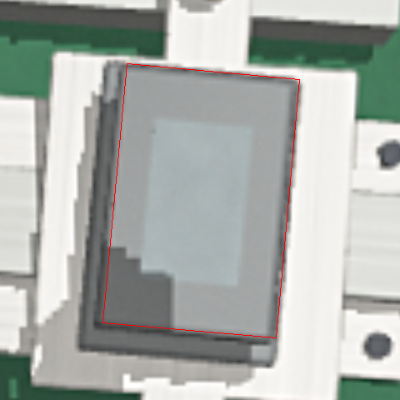

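The margin between medium and large is ambiguous by about 1.5 mm because of the bevels and side walls. I'll look from straight above.

```bash
python3 - <<'E'
from h import *
import pickle
arm.movep([0.671,0.035,0.26],quat(np.radians(84.8))); arm.pause(.2)
p=arm.camera_params('wrist'); im=save('wrist','w4.png'); np.save('w4.npy',im); pickle.dump(p,open('w4.pkl','wb'))
print(-np.array(p['R']).T@p['t'],arm.state()['clock'])
from lf import *
c=crop('w4',.118,.5997,.0353,h=.06,s=.0002); cv2.imwrite('pics/z4.png',cv2.cvtColor(c,cv2.COLOR_RGB2BGR))
c=crop('w4',.084,.5997,.0353,h=.06,s=.0002); cv2.imwrite('pics/z5.png',cv2.cvtColor(c,cv2.COLOR_RGB2BGR))
for r in (.002,.003): print(lfit('w4',.118,.5997,.0345,.078,.052,-5.2,rng=r,h=.06), lfit('w4',.084,.5997,.0353,.094,.064,-5.2,rng=r,h=.06))
E
```

```text
[0.59971916 0.0412412  0.40523626] 14.7
(array([599.57,  34.33,  -5.32]), 'size', array([76.9, 55. ]), 'yaws', array([-4.7, -5.6, -5.2, -5.6]), 'inl', [np.int64(89), np.int64(74), np.int64(58), np.int64(89)]) (array([599.63,  35.51,  -5.31]), 'size', array([95. , 65.5]), 'yaws', array([-5.1, -5.3, -5.1, -5.6]), 'inl', [np.int64(90), np.int64(86), np.int64(75), np.int64(85)])
(array([601.53,  34.14,  -5.41]), 'size', array([80.9, 55. ]), 'yaws', array([-5. , -5.6, -5.3, -5.6]), 'inl', [np.int64(90), np.int64(73), np.int64(59), np.int64(87)]) (array([599.63,  35.5 ,  -5.31]), 'size', array([95. , 65.5]), 'yaws', array([-5.1, -5.3, -5.1, -5.6]), 'inl', [np.int64(90), np.int64(86), np.int64(78), np.int64(85)])
```

View pics/z4.png

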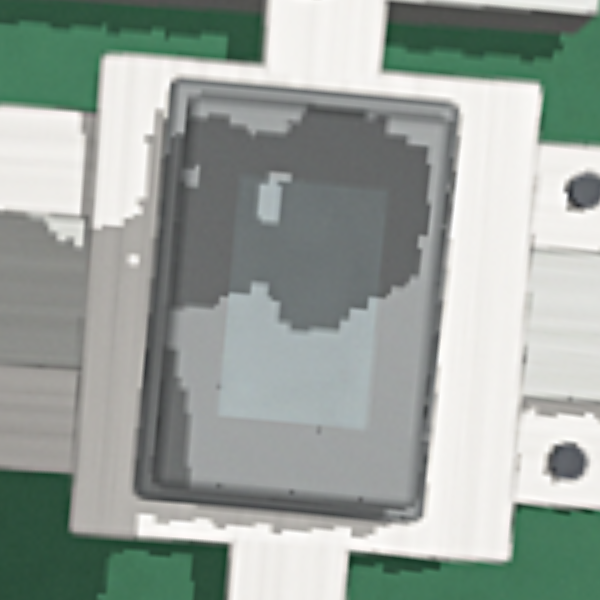

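View pics/z5.png

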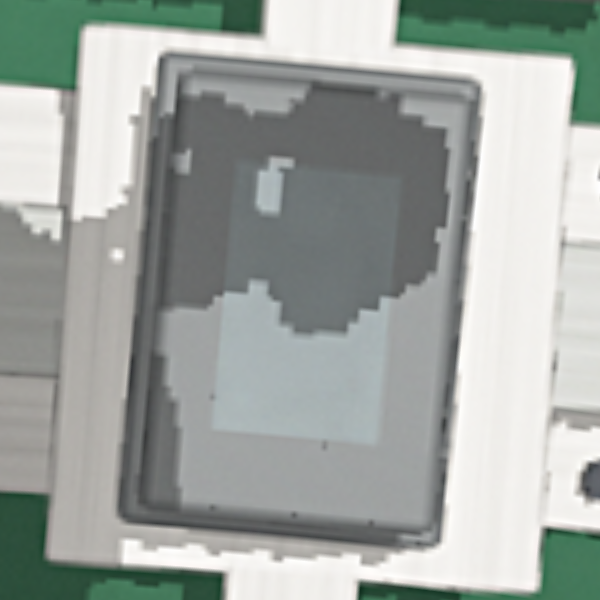

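From above the margins are even: about 3 mm left and right, and about 3 mm front and back on the visible lid. The medium case is centred and square within about 1 mm. Next, the small case.

```bash
python3 - <<'E'
from h import *
q=quat(np.radians(90-20.2)); x,y=.5114,-.1624
arm.movep([x,y,.13],q)
arm.move_l([x,y,.03],q,velocity=.2); c=settle(x,y,.03,q,1)
print('hit',arm.move_l([c[0],c[1],c[2]-.029],q,velocity=.06,f_stop=8)); s=arm.state(); print(s['tool_pos'],s['clock'])
zg=s['tool_pos'][2]
arm.set_gripper(0.0,40); s=arm.state(); print(s['gripper_width'],s['contact_force'],s['tool_pos'])
arm.move_l([x,y,.12],velocity=.2); arm.pause(.1); s=arm.state(); print(s['gripper_width'],s['contact_force'],s['clock'])
p=arm.camera_params('wrist'); save('wrist','g2.png'); im=cv2.imread('pics/g2.png'); R=Ro.from_quat(s['orientation']).as_matrix()
P=np.array([s['tool_pos']+R@[a*.032,b*.022,zg-.032] for a,b in [(1,1),(1,-1),(-1,-1),(-1,1)]])
cv2.polylines(im,[w2px('wrist',p,P).round().astype(int)],True,(0,0,255))
cv2.imwrite('pics/g2o.png',im[150:400,130:430].repeat(2,0).repeat(2,1))
E
```

```text
hit False
[ 0.51046619 -0.16213405 -0.00061571] 17.5833
0.04367893856792269 [-0.46675176 -0.10915539  6.13489048] [ 5.10717197e-01 -1.62241952e-01 -1.07999036e-04]
0.0432338746797393 [-0.03661954  0.54259303 -1.00791329] 18.8917
```

View pics/g2o.png

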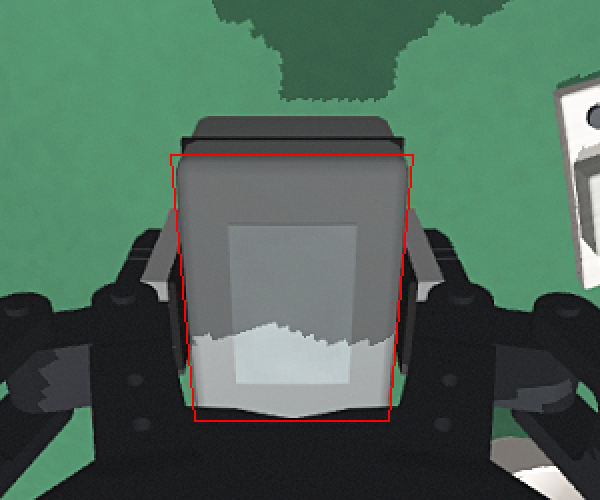

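```bash
python3 - <<'E'
from h import *
import pickle
q=quat(np.radians(90-5.3)); x,y=.5987,.0353
arm.move_l([.5114,-.1624,.24],velocity=.3)
arm.movep([x,y,.19],q)
arm.move_l([x,y,.14],velocity=.15); c=settle(x,y,.14,q); s=arm.state(); print(c,s['tool_pos'],s['clock'])
hit=arm.move_l([c[0],c[1],c[2]-.027],q,velocity=.03,f_stop=4); s=arm.state(); print(hit,s['tool_pos'],s['contact_force'],s['clock'])
if hit and abs(s['tool_pos'][2]-.1176)<.003:
    arm.set_gripper(.085); arm.move_l([x,y,.24],q,velocity=.2)
    arm.movep([0.671,0.035,0.29],quat(np.radians(84.8))); arm.pause(.2)
    p=arm.camera_params('wrist'); im=save('wrist','w5.png'); np.save('w5.npy',im); pickle.dump(p,open('w5.pkl','wb'))
    save('scene','p2s.png'); print(arm.state()['clock'])
    from lf import *
    a=crop('w5',.150,.5997,.0353,h=.055,s=.0002); b=crop('w5',.118,.5997,.0353,h=.055,s=.0002)
    cv2.imwrite('pics/z6.png',cv2.resize(cv2.cvtColor(np.hstack([a,b]),cv2.COLOR_RGB2BGR),(800,400)))
    cc=cv2.imread('pics/p2s.png')[120:290,180:430]; cv2.imwrite('pics/p2c.png',cv2.resize(cc,(780,530),interpolation=cv2.INTER_CUBIC))
E
```

```text
[0.5986698  0.03526442 0.13989174] [0.5986828  0.03527029 0.13989419] 21.7667
True [0.59858255 0.03528976 0.11787313] [-0.78753438 -0.274527    8.78459757] 22.4667
24.5
```

View pics/z6.png

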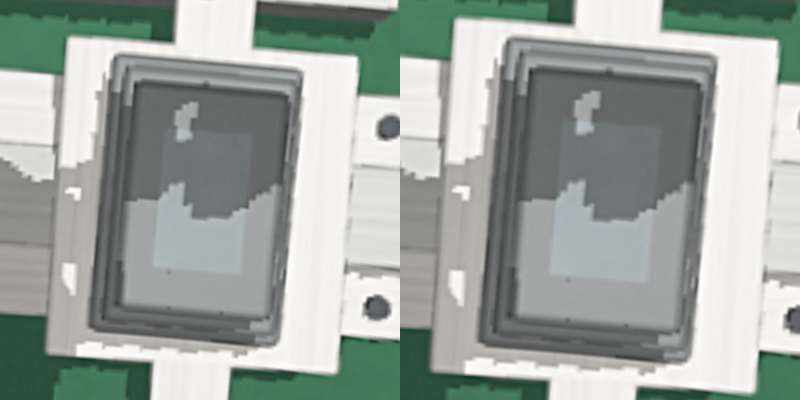

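View pics/p2c.png

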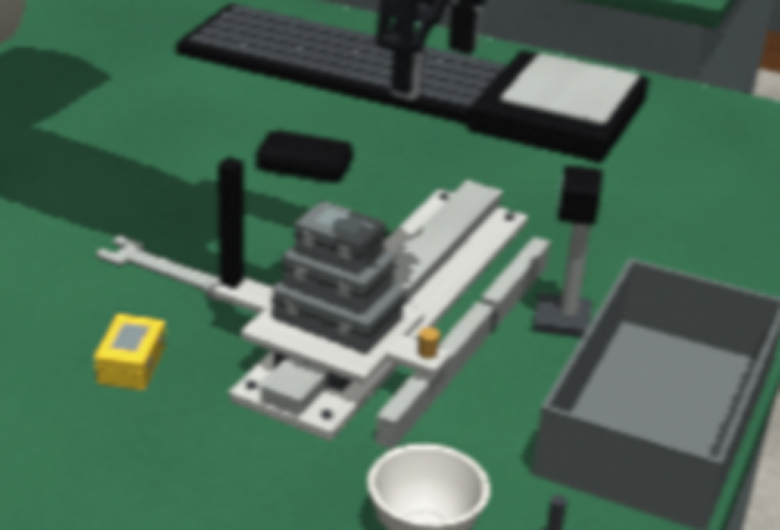

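View pics/w5.png

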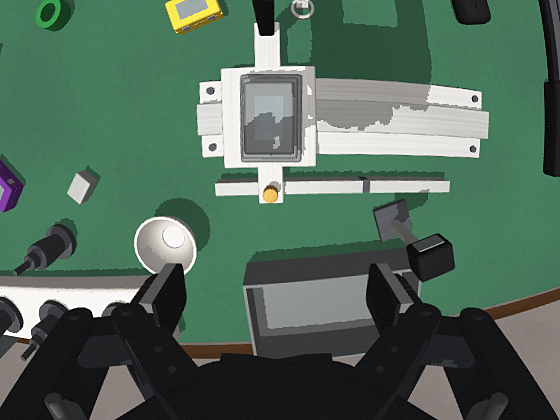

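The column looks concentric and square. Next I'll measure the rail direction, the notch and the ball precisely.

```bash
python3 - <<'E'
from lf import *
from scipy.ndimage import map_coordinates
for tag in ('w1','w3','w5'):
    im=np.load(tag+'.npy'); p=pickle.load(open(tag+'.pkl','rb'))
    s=.00025; x0,x1,y0,y1=.66,.73,-.06,.26
    b=bev('wrist',im,p,.03,x0,x1,y0,y1,s); g=cv2.GaussianBlur(cv2.cvtColor(b,cv2.COLOR_RGB2GRAY).astype(np.float32),(0,0),1.5)
    # far edge of bar: for each column, bar band where g>190
    ys=[];fx=[];nx=[]
    for cidx in range(int((y1-.235)/s),int((y1+.03)/s),4):
        yy=y1-cidx*s
        if .0<yy<.06 or .135<yy<.165: continue
        col=g[:,cidx]; gr=np.gradient(col); k=gr[:250].argmax(); 
        ys.append(yy);fx.append(x1-k*s)
    ys,fx=np.array(ys),np.array(fx); m=np.ones(len(ys),bool)
    for _ in range(8):
        A=np.polyfit(ys[m],fx[m],1); r=np.abs(fx-np.polyval(A,ys)); m=r<max(2.5*np.median(r[m]),.0004)
    print(tag,'far edge slope deg',np.degrees(np.arctan(A[0])).round(2),'x@.15',np.polyval(A,.15).round(4),m.sum(),len(m))
    a=np.arctan(A[0]); d=np.array([np.sin(a),np.cos(a)])
    base=np.array([np.polyval(A,.149),.149])
    t=np.arange(-.02,.02,.0001); prof=0
    for off in np.arange(-.013,-.003,.0005):
        w=base+t[:,None]*d+off*np.array([d[1],-d[0]]); prof=prof+map_coordinates(g,[(x1-w[:,0])/s,(y1-w[:,1])/s],order=1)
    gr=np.gradient(prof); e1=t[gr.argmin()]; e2=t[gr.argmax()]
    N=base+(e1+e2)/2*d-.008*np.array([d[1],-d[0]]); print(' notch',N.round(4),'width',e2-e1)
    # carriage coordinates from deck & post
    for nm,o in [('deck',np.array([.5970,.0325])),('post',np.array([.4928,.0396]))]:
        print('  travel from',nm,((N-o)@d).round(4), 'x off',((N-o)@np.array([d[1],-d[0]])).round(4))
    cv2.imwrite('pics/bar_%s.png'%tag,cv2.resize(cv2.cvtColor(b,cv2.COLOR_RGB2BGR),(800,175)))
I=[cv2.imread('pics/bar_%s.png'%t) for t in ('w1','w3','w5')]; cv2.imwrite('pics/bars.png',np.vstack(I))
E
```

```text
w1 far edge slope deg 3.85 x@.15 0.704 168 177
 notch [0.696  0.1498] width 0.010499999999999936
  travel from deck 0.1237 x off 0.0909
  travel from post 0.1236 x off 0.1953
w3 far edge slope deg 3.99 x@.15 0.7041 170 177
 notch [0.6961 0.1497] width 0.00989999999999994
  travel from deck 0.1238 x off 0.0907
  travel from post 0.124 x off 0.1952
w5 far edge slope deg 4.04 x@.15 0.7043 143 177
 notch [0.6962 0.1498] width 0.009599999999999942
  travel from deck 0.124 x off 0.0907
  travel from post 0.1242 x off 0.1952
```

View pics/bars.png

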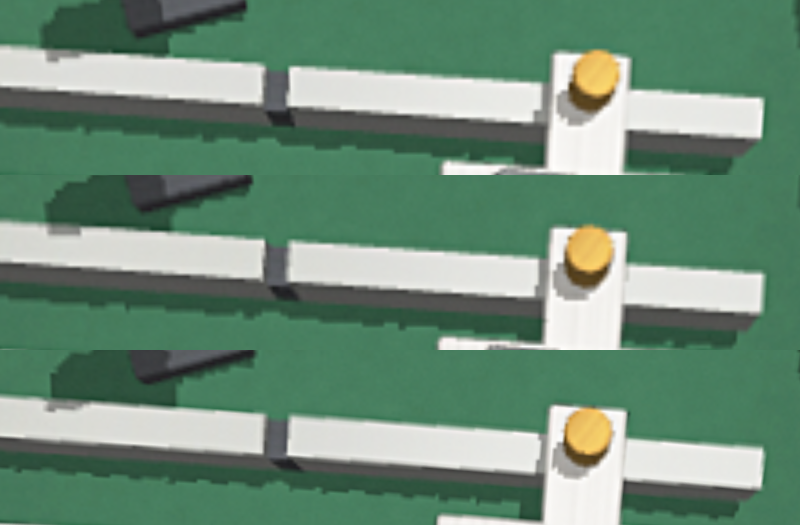

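Rail direction is 3.9° and travel to the notch is about 124 mm, consistent over three views. Now I'll grip the post.

```bash
python3 - <<'E'
from h import *
q=quat(np.radians(90-3.9)); x,y=.4925,.0400
arm.movep([x,y,.235],q); c=settle(x,y,.235,q,1)
print('hit',arm.move_l([c[0],c[1],.130],q,velocity=.12,f_stop=8)); s=arm.state(); print(s['tool_pos'],s['contact_force'],s['clock'])
save('wrist','h1.png')
arm.set_gripper(0.0,60); arm.pause(.1); s=arm.state(); print(s['gripper_width'],s['contact_force'],s['tool_pos'],s['clock'])
save('scene','h1s.png')
a=cv2.imread('pics/h1s.png')[120:290,180:430]; cv2.imwrite('pics/h1c.png',cv2.resize(a,(780,530),interpolation=cv2.INTER_CUBIC))
E
```

```text
hit False
[0.49196965 0.04007849 0.13070717] [-0.17865515 -0.6533446  -0.42633975] 26.8
0.016912572668406713 [-0.62042637  5.44495904  6.14415591] [0.49163694 0.04039044 0.13019643] 27.575
```

View pics/h1c.png

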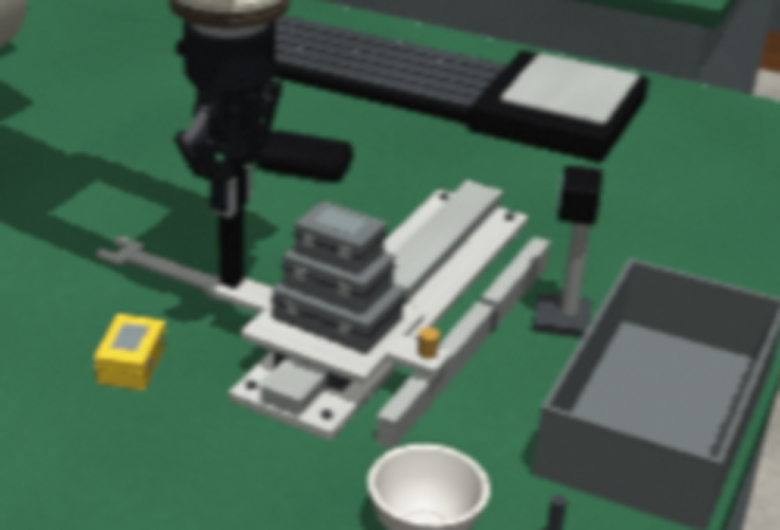

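Gripped. I'll push slowly at first and log forces in the rail frame.

```bash
cat > push.py <<'E'
from h import *
q=quat(np.radians(90-3.9)); a=np.radians(3.9); d=np.array([np.sin(a),np.cos(a),0]); nx=np.array([np.cos(a),-np.sin(a),0])
b0=np.array([.4918,.0402,.1302])
def rep(tag):
    s=arm.state(); e=np.array(s['tool_pos'])-b0; f=np.array(s['contact_force'])
    print(tag,'along %.2f lat %.2f | F along %.2f lat %.2f z %.2f w %.4f t %.2f'%(e@d*1e3,e@nx*1e3,f@d,f@nx,f[2],s['gripper_width'],s['clock'])); return e@d,f@d
E
python3 - <<'E'
from push import *
rep('start')
for L,v in [(.02,.03),(.06,.05),(.10,.05),(.112,.03)]:
    arm.move_l(b0+d*L,q,velocity=v); rep('cmd %.0f'%(L*1e3))
arm.pause(.2); rep('rest')
E
```

```text
start along 0.16 lat -0.16 | F along 5.76 lat -1.93 z 5.33 w 0.0168 t 27.62
cmd 20 along 19.99 lat -0.16 | F along 0.49 lat -4.95 z 4.34 w 0.0177 t 28.44
cmd 60 along 60.20 lat -0.14 | F along 2.87 lat -4.74 z 4.97 w 0.0172 t 29.39
cmd 100 along 100.19 lat -0.07 | F along 3.15 lat -3.61 z 4.21 w 0.0174 t 30.34
cmd 112 along 112.12 lat -0.09 | F along 2.30 lat -3.97 z 3.99 w 0.0175 t 30.89
rest along 112.09 lat -0.07 | F along 1.37 lat -5.06 z 4.66 w 0.0175 t 31.09
```

```bash
python3 - <<'E'
from push import *
arm.move_l(b0+d*.118,q,velocity=.03); rep('118')
L=.118; base=None
while L<.1285:
    L+=.0007; arm.move_l(b0+d*L,q,velocity=.01); arm.pause(.05); p,f=rep('%.1f'%(L*1e3))
    if f<-7: break
E
```

```text
118 along 118.33 lat -0.07 | F along 3.51 lat -5.16 z 4.31 w 0.0175 t 31.44
118.7 along 118.83 lat -0.08 | F along 3.14 lat -4.58 z 5.19 w 0.0171 t 31.74
119.4 along 119.63 lat -0.07 | F along 3.64 lat -4.80 z 4.19 w 0.0173 t 32.04
120.1 along 120.50 lat -0.07 | F along 6.40 lat -5.29 z 4.06 w 0.0177 t 32.34
120.8 along 121.35 lat -0.06 | F along 7.12 lat -4.37 z 4.68 w 0.0175 t 32.64
121.5 along 122.18 lat -0.04 | F along 8.37 lat -3.81 z 2.86 w 0.0172 t 32.94
122.2 along 123.01 lat -0.03 | F along 9.97 lat -4.57 z 3.43 w 0.0174 t 33.24
122.9 along 123.36 lat -0.07 | F along 5.85 lat -5.33 z 4.93 w 0.0170 t 33.54
123.6 along 123.65 lat -0.04 | F along 1.86 lat -4.91 z 5.55 w 0.0176 t 33.84
124.3 along 123.95 lat -0.04 | F along -2.27 lat -5.84 z 5.52 w 0.0169 t 34.14
125.0 along 124.22 lat -0.07 | F along -6.56 lat -6.17 z 6.64 w 0.0173 t 34.44
125.7 along 124.61 lat -0.09 | F along -9.78 lat -6.20 z 6.17 w 0.0175 t 34.74
```

The click is clear. The ball pulls the slide forward from about 120 mm, snaps in by about 123.4 mm, then resists stiffly. I'll back off to the force-neutral middle and check.

```bash
python3 - <<'E'
from push import *
import pickle
for L in (.1249,.1242,.1238): 
    arm.move_l(b0+d*L,q,velocity=.01); arm.pause(.1); rep('%.1f'%(L*1e3))
arm.pause(.4); rep('rest')
for c in ('scene','top','wrist'): save(c,'f_'+c+'.png')
a=cv2.imread('pics/f_scene.png')[120:290,200:450]; cv2.imwrite('pics/f_sc.png',cv2.resize(a,(780,530),interpolation=cv2.INTER_CUBIC))
a=cv2.imread('pics/f_top.png')[100:300,140:440]; cv2.imwrite('pics/f_tc.png',cv2.resize(a,(780,520),interpolation=cv2.INTER_CUBIC))
E
```

```text
124.9 along 124.21 lat -0.06 | F along -6.73 lat -5.49 z 7.13 w 0.0171 t 35.09
124.2 along 123.89 lat -0.04 | F along -1.20 lat -6.11 z 6.63 w 0.0174 t 35.44
123.8 along 123.75 lat -0.04 | F along 0.65 lat -5.69 z 4.98 w 0.0172 t 35.79
rest along 123.75 lat -0.06 | F along 1.08 lat -5.47 z 4.51 w 0.0172 t 36.19
```

View pics/f_sc.png

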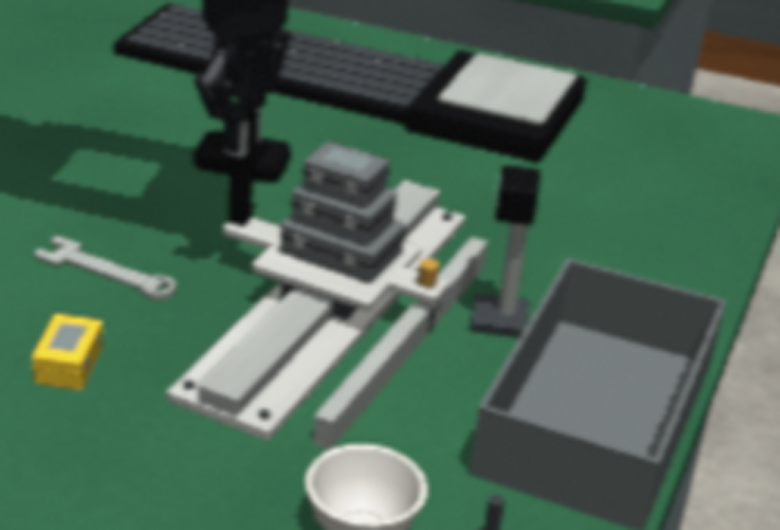

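View pics/f_wrist.png

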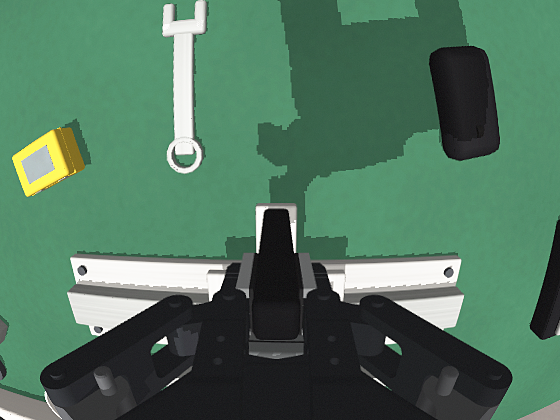

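View pics/f_tc.png

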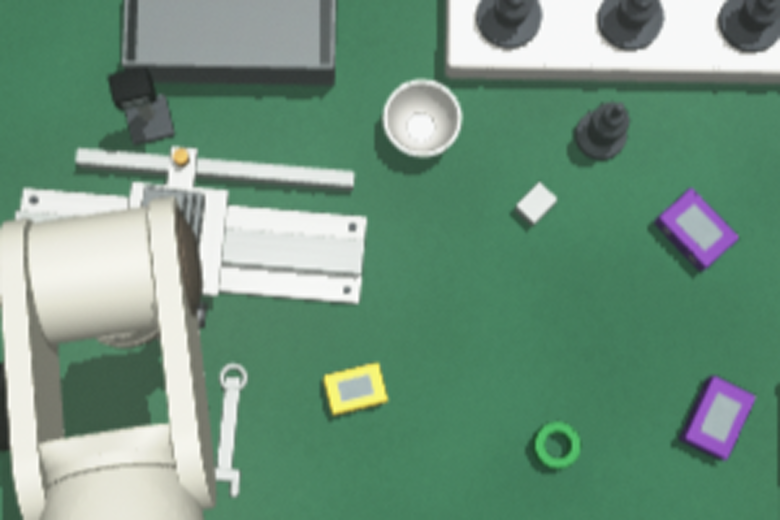

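The column stands as built in the scene picture. The plunger (180,156 in the top crop) sits over the notch, beside the reader, and the wrist view shows the post gripped with the bystanders unmoved. Handing in.

```bash
python3 - <<'E'
from push import *
rep('final'); arm.job_done()
E
```

```text
final along 123.75 lat -0.08 | F along 0.20 lat -4.97 z 4.90 w 0.0178 t 36.34
the job is handed in; nothing more can be done
```

The job is done and handed in at 36.3 s of the 64 s allowed. The column is built, the slide is clicked into the notch, and the gripper is still holding the post.

- **Column:** I set the grey medium case on the large one, then the grey small case on the medium one. Contact came within 0.3 mm of the expected heights. Views from straight above showed even margins all round, centred to about 1 mm and square to about 0.5°. I did not re-measure the column after the push, but the final scene picture shows it still standing as built.
- **Measurement that disagreed:** one angled-view fit of the medium case's lid was off by up to about 2 mm, because bevels and shadows confused it. The view from straight above settled it.
- **Slide:** I gripped the post and pushed along the rail. The ball pulled the slide forward from about 120 mm and snapped in at about 123.4 mm. It then resisted at up to about 10 N, so I backed off to the middle.
- **Final state:** the slide is held at 123.75 mm, against about 124 mm from the cameras. The force along the rail is close to zero, and about 5 N sideways remains on the gripper.
- **Other things on the bench:** those visible in the final pictures look undisturbed. I checked this by eye only.

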